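# Isolate the circuit, fit the bayonet fuse cap and hold it home for sealing

## Robot

A 7-joint arm with a two-finger parallel gripper is mounted at the origin on the work surface. World frame = base frame: x ahead of the robot, y to its left, z up, the work surface at z = 0. Lengths are in mm, angles in degrees, forces in N, time in s.
With the tool pointing down it reaches from about 425 to 825 mm from the base axis. Payload 3.6 kg.
Tool frame: the origin (TCP) lies between the finger pads; the fingertips stand 17 mm ahead of it and the grasp point (between the pads) lies 2 mm behind it (r.finger_overhang is the distance from the TCP to the fingertips, in mm); z points along the fingers, y is the line along which they close (so a half turn about z gives the same grasp; the last joint's range is limited). The gripper opens to 93 mm and grips with 3 to 60 N. Pads are 15 mm wide; open, the fingers measure 128 mm over their backs; the gripper's body (75 mm by 188 mm) begins 65 mm behind the grasp point.
Start: joints at [-70.732, 35.231, -0.722, 81.555, 0.464, 63.22, -2.315], TCP at [230.647, 607.672, 235.64] pointing down, gripper open.
Joint ranges: [-178.69, 178.69], [-17.37, 117.87], [-77.05, 75.6], [15.02, 138.74], [-78.02, 258.01], [0.78, 113.62], [-162.83, 162.83]. Speed limits (degrees/s): [159.86, 159.86, 180, 180, 180, 180, 180].

## Interface

Orientations are given as [roll, pitch, yaw] about the fixed x, y, z axes, in that order (R = Rz(yaw) Ry(pitch) Rx(roll)).
In Python, from rig import r gives the robot as it stands.
- The arm moves only by the tool step_arm, never from a script. Its argument "commands" is a list of rows, each a list of 7 numbers: the opening, from 0 (shut) to 1 (fully open), then the shift along the world's x, y, z in mm, then the turn, a rotation vector about the world's x, y, z in rad. In form: [[claw, tx, ty, tz, wx, wy, wz], ...]. A call has 1 to 20 rows; each row shifts and turns the commanded pose from where the row before left it; what a row does not reach is not made up. A row lasts 1/8 s, in which the tool goes at most 62.5 mm and 10.7 degrees, less where a joint would pass 70% of its speed; a pose out of reach is approached as far as the arm can. A call with a gripper value outside its range is refused whole. The fingers move at their own pace and stop on an object; "squeeze" is the grip in N (left out, the last holds). Time passes only in rows, so rows that do not move let the fingers close. It gives the time, the measured TCP pose, the force, the opening and the grip force at its end, in the units of the state.
- r.get_state(): the state, without advancing time (a new reading comes with each control period).
- r.grab_frame(name): name is "side" or "top"; returns the picture (384x512x3 uint8, red, green, blue); there is no depth.
- r.camera_model(name): a dict with "vertical_fov" (degrees; the focal length in pixels is half the picture's height over the tangent of half this angle, whatever the lens; pixels are square), "cx", "cy" (the principal point, pixels), "T" (4x4, takes a point from camera to world coordinates). Camera axes: x right, y up, looking along -z (the intrinsics and any distortion apply to the point x, -y, -z); pixel columns grow to the right and rows downward; lengths in mm; the calibration is good to about 2 mm. A picture is of the moment at which its call begins. camera_model takes no time and is no camera call.
- r.close_job(): hands the job in; it is judged then, once.
The state is a dict: "time_s": time; "joint_pos": joint angles; "dq": joint speeds; "joint_torque": joint torques, N m; "position": TCP position; "ee_rot": TCP orientation; "wrist_force": force on the tool from outside, world axes, zero at the start; "torque": the same for the moment, N m; "opening": finger opening in mm; "finger_force": force on a finger pad.
Only numpy, scipy, OpenCV 4.12 (cv2) and the standard library are available. Lean on these libraries where they do the work, as an engineer would, in place of code of your own. Each camera call takes 0.05 s, during which the arm holds its last target. There are 200 camera calls.

## Task

Throw the isolator's handle right over to its other side (off), and only then pick up the loose porcelain bayonet cap and push it straight into the round spring-loaded fuse socket with its two lugs through the two slots. Push it down until its flange sits flush on the socket, turn it a quarter turn clockwise (seen from above) to the stop, and finish still gripping it, pressed flush against the spring and fully turned, so that the seal wire can be threaded. Leave everything else on the desk where it is.

Things in the scene. Friction and masses are not known exactly. Their poses are not given: they have to be found in the camera images.
- cap: the loose bayonet cap, 66 mm high, about 150 g, standing on the desk. A brass spigot 36 mm across and 24 mm long has two lugs at its very foot (50 mm tip to tip along the cap's x axis, 8 mm wide, 6 mm high); above it a white porcelain flange 60 mm across (24 to 30 mm up) and a grip bar. Origin at the centre of its foot, z up. Half a turn about z gives the same cap
- cap_grip (a point): middle of the cap's porcelain grip bar, on the cap's axis, 48 mm above its foot. The bar stands from 30 to 66 mm above the foot, is 44 mm long along the cap's x (the same way as the lugs) and 16 mm thick along y
- fuse_base: the fuse socket, fixed to the desk: a square white porcelain block 104 x 104 x 22 mm with a round collar 75 mm across, topped by a brass face 60 mm above the desk with a keyed hole. Origin at its underside centre. The brass is 13 mm thick; below it are hollows in which the lugs turn clockwise (seen from above) only, to a stop after a quarter turn (about 91 degrees)
- fuse_mouth (a point): centre of the hole at the level of the brass face. The hole is 39 mm across with two slots 12 mm wide facing each other along this point's x, open 29 mm out from the centre. Fully in, the cap's flange lies flush on the face and its foot is 24 mm below the mouth; its lugs are free to turn once the foot is 19 mm down. Let go after the turn, it springs up 5 mm and its lugs catch
- plunger (a joint): travel (m) of the spring plunger in the socket, 0 with no cap. Its top lies 10 mm below the mouth; it pushes up on the cap's foot with 3 N at first and 10 N at 0.014, when the cap is fully in
- isolator: the isolator, fixed to the desk: a grey plastic block 110 (x) x 70 (y) x 26 mm with an upright hinged handle; origin at its underside centre. The handle swings about the isolator's y axis, 40 mm above the desk, towards its +x
- handle (a joint): the isolator handle's angle: 0 = on, leaning 40 degrees towards the isolator's -x (roughly towards the robot); 1.4 rad = off, leaning 40 degrees the other way. Weighted, over centre: pushed past upright (0.7) it falls to its end by itself, otherwise it falls back. About 1.5 N at the knob moves it
- handle_knob (a point): centre of the ball knob (30 mm across) at the end of the handle, 85 mm from the hinge axis; about 105 mm above the desk at either end of the swing and 125 mm when upright
- seal1: lead disc seal, 26 mm across, 6 mm thick, lying flat; origin at its underside. A bystander
- seal2: a second lead disc seal like it. A bystander
- seal3: a third lead disc seal like it. A bystander
- terminal_bar: copper terminal bar, 140 x 22 x 12 mm with four small screws, lying flat; origin at its underside. A bystander
- seal_housing: open green plastic seal housing, 90 x 70 x 35 mm; origin at its underside. A bystander
- chipped_base: oblong chipped white porcelain fuse base, 100 x 50 mm, 38 mm high, with two raised ends and no round socket; origin at its underside. A bystander
- screwdriver: screwdriver 180 mm long, lying on the desk; a bystander

How it is judged:
By the outcome, as a careful person would: the job done as asked, in the order asked, and still so for the second after the job is handed in, while the arm keeps its last pose, push and grip.
It also fails if it takes over 58 s, if anything falls off the work surface, if the arm or the gripper's body presses on something with over 40 N, if the wrist force passes 120 N, or if a joint passes its speed limit or range.

## Working session

There is one attempt and no reset: what is moved stays moved. The work goes in short steps, Python scripts to look and compute and a tool call to move; the robot and the scene stay as the last step left them, time stands still between calls to the robot, and variables do not carry over. Pictures are saved under pics/ and viewed, at most 10 in all, crops included, and the job is handed in when it is done.

Besides the shell and the picture viewer there is one more tool, called after "Emit:" by a JSON object that holds its "api" and its "payload", one argument or row to a line. step_arm: Moves the arm, as the interface text tells. Its arguments: {"type":"object","properties":{"commands":{"type":"array","items":{"type":"array","items":{"type":"number"}}},"squeeze":{"type":"number"}},"required":["commands"]}

```bash
mkdir -p pics; ls
python3 - <<'E'
from rig import r
import cv2,numpy as np
for n in("top","side"):
    f=r.grab_frame(n); cv2.imwrite(f"pics/{n}0.png",f[:,:,::-1])
    print(n,{k:(np.round(v,3).tolist() if k!="x" else v) for k,v in r.camera_model(n).items() if not isinstance(v,str)})
s=r.get_state();print(s)
E
```

```text
pics
top {'vertical_fov': 42.198, 'cx': 257.173, 'cy': 187.573, 'T': [[-0.02, 0.998, -0.056, 520.942], [-1.0, -0.02, -0.003, 0.583], [-0.004, 0.056, 0.998, 1324.983], [0.0, 0.0, 0.0, 1.0]]}
side {'vertical_fov': 44.978, 'cx': 248.737, 'cy': 190.112, 'T': [[0.905, 0.257, -0.338, 207.492], [-0.424, 0.521, -0.74, -858.101], [-0.014, 0.814, 0.581, 778.633], [0.0, 0.0, 0.0, 1.0]]}
{'time_s': 0.1, 'joint_pos': array([-70.73152622,  35.28404052,  -0.72259427,  81.62928162,
         0.46405917,  63.21981086,  -2.31417391]), 'dq': array([ 0.00817962, -0.09300357,  0.11932049, -0.24878145,  0.00778959,
        0.17526707, -0.04285581]), 'joint_torque': array([ 1.31180626e-03, -4.60043371e+01,  2.09973813e-01, -1.66244709e+01,
       -6.12392323e-02,  1.69495615e-02,  9.97230245e-05]), 'position': array([230.4375381, 607.0803631, 234.6097581]), 'ee_rot': array([-1.79869749e+02,  1.68357246e-03,  1.59217257e+02]), 'wrist_force': array([ 0.13438739, -1.01619598, -0.07020788]), 'torque': array([-0.01906854,  0.03319112, -0.06433146]), 'finger_force': 0.0, 'opening': 93.1719561512404}
```

View pics/top0.png

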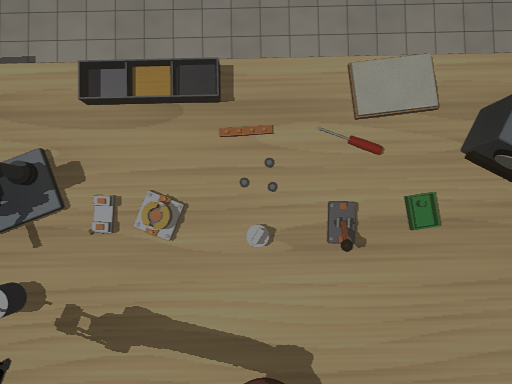

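View pics/side0.png

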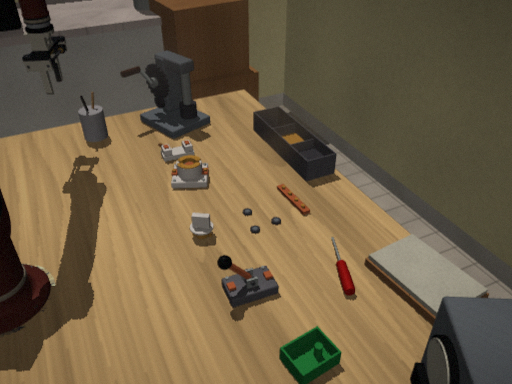

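The top view shows the socket at about (158,215), the cap at (258,236), and the isolator at (343,222) with its knob at (347,244). In the side view the cap is at (202,225), the socket at (190,170) and the knob at (225,262). Next I'll check the lens model and zoom in.

Run:
```python
from rig import r
import cv2,numpy as np
for n in("top","side"): print({k:v for k,v in r.camera_model(n).items() if k!="T"})
t=cv2.imread("pics/top0.png");s=cv2.imread("pics/side0.png")
c=lambda im,x,y,h=32:cv2.resize(im[y-h:y+h,x-h:x+h],(260,260),interpolation=cv2.INTER_CUBIC)
cv2.imwrite("pics/crop.png",np.vstack([np.hstack([c(t,158,215),c(t,258,236),c(t,343,226)]),np.hstack([c(s,190,170),c(s,202,225),c(s,250,280)])]))
```

```text
{'vertical_fov': 42.1977559771964, 'cx': 257.17257753945375, 'cy': 187.57261461844757}
{'vertical_fov': 44.97784913860962, 'cx': 248.73692913738765, 'cy': 190.1121867718522}
```

View pics/crop.png

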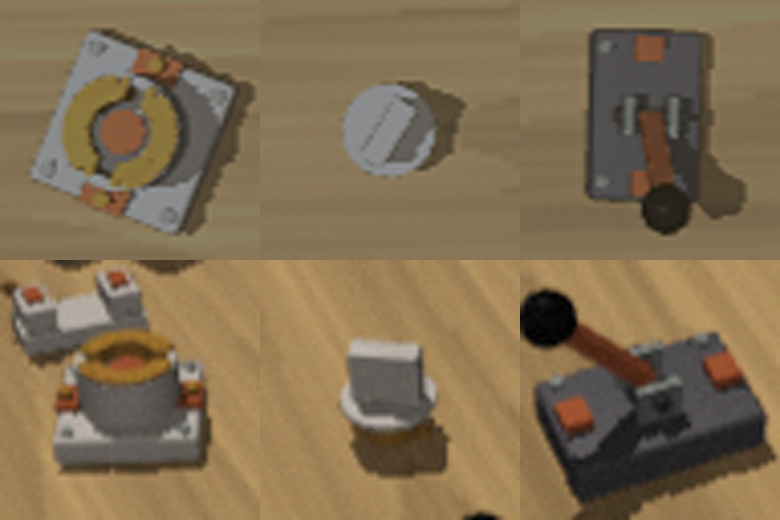

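```bash
cat > h.py <<'E'
from rig import r
import cv2,numpy as np
M={n:r.camera_model(n) for n in("top","side")}
def ray(n,u,v):
    m=M[n];f=192/np.tan(np.radians(m["vertical_fov"]/2));T=np.array(m["T"])
    return T[:3,3],T[:3,:3]@np.array([(u-m["cx"])/f,-(v-m["cy"])/f,-1])
def plane(n,u,v,z):
    o,d=ray(n,u,v);return o+d*(z-o[2])/d[2]
def pix(n,p):
    m=M[n];f=192/np.tan(np.radians(m["vertical_fov"]/2));T=np.array(m["T"])
    q=T[:3,:3].T@(np.array(p)-T[:3,3]);return np.array([m["cx"]-f*q[0]/q[2],m["cy"]+f*q[1]/q[2]])
def tri(a,b):
    (o1,d1),(o2,d2)=ray("top",*a),ray("side",*b)
    k=np.linalg.lstsq(np.c_[d1,-d2],o2-o1,rcond=None)[0]
    p,q=o1+k[0]*d1,o2+k[1]*d2;return (p+q)/2,np.linalg.norm(p-q)
def pts(n,mask,z):  # contour pixels on plane z
    c=max(cv2.findContours(mask,cv2.RETR_EXTERNAL,cv2.CHAIN_APPROX_NONE)[0],key=cv2.contourArea)[:,0]
    return np.array([plane(n,u,v,z)[:2] for u,v in cv2.convexHull(c.astype(np.int32))[:,0]],np.float32)
def win(im,c,h):
    m=np.zeros(im.shape[:2],np.uint8);m[c[1]-h:c[1]+h,c[0]-h:c[0]+h]=1;return m
E
python3 - <<'E'
from h import *
im={"top":cv2.imread("pics/top0.png"),"side":cv2.imread("pics/side0.png")}
hsv={n:cv2.cvtColor(i,cv2.COLOR_BGR2HSV) for n,i in im.items()}
for n,c in(("top",(155,215)),("side",(190,165))):
    print(n,"ring px hsv",hsv[n][c[1]-12:c[1]+12:4,c[0]-12:c[0]+12:4].reshape(-1,3).tolist())
for n,c in(("top",(258,236)),("side",(202,225))):
    print(n,"cap hsv",hsv[n][c[1]-16:c[1]+16:4,c[0]-12:c[0]+14:4].reshape(-1,3).tolist())
for n,c in(("top",(347,244)),("side",(225,262))):
    m=((hsv[n][...,2]<45)&(win(im[n],c,10)>0)).astype(np.uint8)
    mm=cv2.moments(m,True);print("knob",n,mm["m00"],mm["m10"]/mm["m00"],mm["m01"]/mm["m00"])
print([np.round(plane("top",*p,26),1) for p in((327,201),(359,204),(356,247),(326,244))])
E
```

```text
top ring px hsv [[105, 11, 143], [20, 19, 121], [21, 146, 138], [21, 130, 114], [102, 9, 149], [40, 7, 113], [21, 14, 132], [21, 143, 137], [22, 141, 139], [21, 150, 92], [18, 29, 88], [22, 144, 138], [23, 143, 137], [23, 141, 139], [22, 34, 83], [11, 146, 138], [11, 125, 131], [22, 145, 139], [23, 141, 137], [21, 145, 123], [12, 149, 139], [11, 143, 137], [12, 145, 137], [21, 111, 124], [23, 141, 137], [22, 143, 139], [19, 21, 95], [12, 146, 138], [11, 136, 129], [22, 144, 138], [21, 49, 119], [23, 141, 139], [15, 16, 97], [21, 143, 125], [22, 142, 138], [21, 146, 136]]
side ring px hsv [[15, 23, 179], [14, 24, 157], [20, 29, 104], [14, 30, 94], [18, 102, 127], [18, 119, 163], [13, 24, 97], [18, 178, 150], [18, 181, 145], [17, 181, 138], [18, 185, 146], [18, 173, 158], [17, 66, 132], [17, 186, 78], [18, 167, 78], [12, 173, 103], [18, 173, 68], [16, 158, 89], [18, 164, 140], [18, 182, 154], [16, 178, 156], [17, 187, 151], [18, 181, 155], [17, 155, 107], [20, 19, 80], [18, 34, 91], [16, 51, 95], [14, 32, 103], [13, 33, 93], [15, 32, 80], [15, 34, 74], [18, 31, 98], [21, 26, 98], [13, 
[... 1274 characters left out ...]
], [12, 27, 95], [17, 58, 128], [18, 114, 170], [14, 37, 185], [18, 26, 97], [22, 29, 98], [13, 24, 97], [20, 24, 96], [14, 29, 115], [18, 110, 162], [16, 36, 156], [21, 30, 120], [17, 27, 86], [12, 29, 88], [9, 21, 87], [16, 32, 87], [18, 120, 163], [17, 119, 169], [18, 32, 105], [14, 23, 165], [17, 25, 166], [18, 23, 111], [17, 159, 74], [18, 120, 144], [18, 117, 170], [18, 123, 79], [18, 176, 77], [18, 176, 81], [18, 168, 70], [17, 131, 78], [19, 121, 78]]
knob top 99.0 346.3333333333333 244.83838383838383
knob side 147.0 224.31972789115648 262.1224489795918
[array([ 555.5, -177.6,   26. ]), array([ 546. , -260.8,   26. ]), array([ 434.7, -249.5,   26. ]), array([ 444. , -171.9,   26. ])]
```

Run:
```python
from h import *
im={"top":cv2.imread("pics/top0.png"),"side":cv2.imread("pics/side0.png")}
hsv={n:cv2.cvtColor(i,cv2.COLOR_BGR2HSV) for n,i in im.items()}
print("knob",tri((346.33,244.84),(224.32,262.12)))
C={}
for n,c,h in(("top",(157,214),16),("side",(189,164),17)):
    q=hsv[n];m=((q[...,0]>13+3*(n=="top"))&(q[...,0]<30)&(q[...,1]>105+20*(n=="side"))&(win(im[n],c,h)>0)).astype(np.uint8)
    if n=="side": m[:, :]=m
    k=pts(n,m,60);(x,y),rad=cv2.minEnclosingCircle(k);e=cv2.fitEllipse(k);A=np.c_[2*k,np.ones(len(k))];s=np.linalg.lstsq(A,(k**2).sum(1),rcond=None)[0]
    print("ring",n,(x,y),rad,e,s[:2]);C[n]=s[:2]
# polar sampling of slots at r 23..28 in top
n="top";q=hsv[n].astype(np.float32)
for n in("top","side"):
  for cc in(C[n],):
    a=np.arange(0,360,5);row=[]
    for t in np.radians(a):
        v=[]
        for R in(23,25,27):
            u=pix(n,(cc[0]+R*np.cos(t),cc[1]+R*np.sin(t),60)).astype(np.float32)
            v.append(cv2.getRectSubPix(im[n].astype(np.float32)[:,:,1]-im[n].astype(np.float32)[:,:,0],(1,1),(float(u[0]),float(u[1])))[0,0])
        row.append(int(np.mean(v)))
    print(n,list(zip(a.tolist(),row)))
for n,c,h in(("top",(258,236),18),("side",(202,225),20)):
    q=hsv[n];m=((q[...,1]<45)&(q[...,2]>60)&(win(im[n],c,h)>0)).astype(np.uint8)
    k=pts(n,m,30);A=np.c_[2*k,np.ones(len(k))];s=np.linalg.lstsq(A,(k**2).sum(1),rcond=None)[0]
    print("cap",n,cv2.minEnclosingCircle(k),cv2.fitEllipse(k),s[:2])
# base square
n="top";q=hsv[n];m=((q[...,1]<60)&(q[...,2]>75)&(win(im[n],(158,215),32)>0)).astype(np.uint8);m=cv2.morphologyEx(m,cv2.MORPH_OPEN,np.ones((2,2)))
print("base",cv2.minAreaRect(pts(n,m,22)))
big=lambda im,x,y,h:cv2.resize(im[y-h:y+h,x-h:x+h],(390,390),interpolation=cv2.INTER_CUBIC)
cv2.imwrite("pics/crop2.png",np.hstack([big(im["top"],258,236,16),big(im["side"],202,225,20)]))
```

```text
knob (array([ 445.55111087, -210.38886142,  107.32820432]), np.float64(0.4794491995662115))
ring top (532.2888793945312, 273.1383056640625) 31.70594024658203 ((533.4044799804688, 276.9284362792969), (41.13954162597656, 61.951690673828125), 67.0687255859375) [530.29215012 271.99181259]
ring side (530.7813720703125, 267.6792297363281) 38.02107238769531 ((529.7283325195312, 267.95269775390625), (70.1818618774414, 75.30135345458984), 150.98348999023438) [529.55277706 267.89692068]
top [(0, 53), (5, 54), (10, 54), (15, 54), (20, 55), (25, 54), (30, 55), (35, 55), (40, 56), (45, 55), (50, 55), (55, 54), (60, 56), (65, 52), (70, 55), (75, 56), (80, 54), (85, 53), (90, 54), (95, 53), (100, 54), (105, 56), (110, 58), (115, 57), (120, 57), (125, 57), (130, 57), (135, 57), (140, 57), (145, 57), (150, 56), (155, 55), (160, 41), (165, 16), (170, 5), (175, 4), (180, 4), (185, 9), (190, 25), (195, 43), (200, 47), (205, 41), (210, 32), (215, 32), (220, 28), (225, 20), (230, 19), (235, 18), (240, 19), (245, 19), (250, 18), (255, 19), (260, 22), (265, 22), (270, 25), (275, 20), (280, 22), (285, 26), (
[... 726 characters left out ...]
), (270, 65), (275, 63), (280, 63), (285, 65), (290, 65), (295, 64), (300, 65), (305, 66), (310, 65), (315, 61), (320, 56), (325, 49), (330, 42), (335, 35), (340, 39), (345, 44), (350, 50), (355, 55)]
cap top ((469.2136535644531, 6.428420543670654), 29.715673446655273) ((469.56683349609375, 6.223864555358887), (57.93419647216797, 59.12880325317383), 153.8151397705078) [469.56385552   6.2192523 ]
cap side ((471.2178039550781, 22.027606964111328), 45.31078338623047) ((472.790771484375, 21.1904239654541), (60.4079475402832, 92.90855407714844), 167.5381317138672) [471.69451381  21.31533588]
base ((512.1702880859375, 231.38790893554688), (37.02828598022461, 102.93683624267578), 67.06924438476562)
```

View pics/crop2.png

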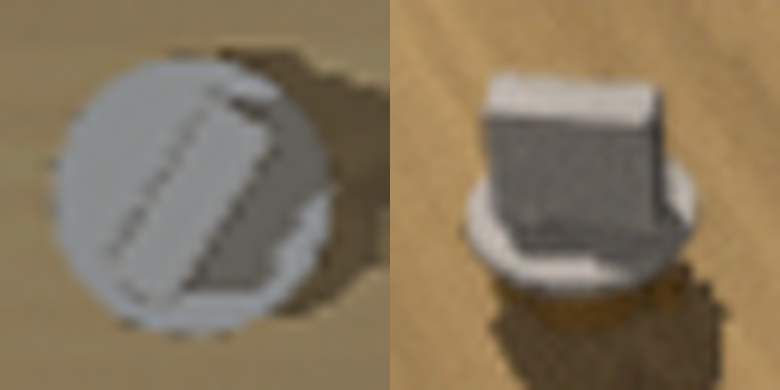

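Run:
```python
from h import *
im={"top":cv2.imread("pics/top0.png"),"side":cv2.imread("pics/side0.png")}
hsv={n:cv2.cvtColor(i,cv2.COLOR_BGR2HSV) for n,i in im.items()}
c0=np.array([530.,269])
for n in im:
    q=hsv[n];m=(q[...,0]>(16 if n=="top" else 13))&(q[...,0]<30)&(q[...,1]>(105 if n=="top" else 130))
    P=np.array([(plane(n,u,v,60)[:2]) for v,u in np.argwhere(m)])
    P=P[np.linalg.norm(P-c0,axis=1)<41].astype(np.float32)
    k=cv2.convexHull(P)[:,0];s=np.linalg.lstsq(np.c_[2*k,np.ones(len(k))],(k**2).sum(1),rcond=None)[0]
    c=s[:2];print(n,"ring",c,np.sqrt(s[2]+c@c),cv2.fitEllipse(k),cv2.minEnclosingCircle(k))
    G=im[n].astype(np.float32);G=G[:,:,1]-G[:,:,0];a=np.arange(0,360,3);w=[]
    for t in np.radians(a):
        w.append(np.mean([cv2.getRectSubPix(G,(1,1),tuple(map(float,pix(n,(c[0]+R*np.cos(t),c[1]+R*np.sin(t),60)))))[0,0] for R in(23,25,27)]))
    w=np.clip(50-np.array(w),0,None)  # dark = slot
    for lo in(125,305):
        i=(a>=lo)&(a<=lo+60);print("  slot",(a[i]*w[i]).sum()/w[i].sum(),w[i].round().tolist())
f=lambda n,p:plane(n,*p,66)[:2]
for n,L in(("side",[((191.9,216.8),(209.2,217.8)),((192.8,212.7),(209.7,214.0))]),("top",[((250.9,240.5),(259.1,227.8)),((255.5,245),(264,231)) ])):
    for p,q in L: d=f(n,q)-f(n,p);print(n,f(n,p),f(n,q),np.degrees(np.arctan2(d[1],d[0])),np.linalg.norm(d))
```

```text
top ring [526.53465562 264.23698541] 35.308923494145375 ((526.6038208007812, 264.3159484863281), (69.07002258300781, 73.435546875), 59.658287048339844) ((525.1217041015625, 264.2903137207031), 37.432373046875)
  slot 155.3279360272272 [0.0, 0.0, 0.0, 0.0, 2.0, 14.0, 29.0, 39.0, 44.0, 45.0, 46.0, 46.0, 44.0, 35.0, 21.0, 8.0, 0.0, 0.0, 0.0, 0.0]
  slot 338.4037238968525 [0.0, 0.0, 0.0, 0.0, 0.0, 1.0, 12.0, 26.0, 37.0, 43.0, 43.0, 40.0, 36.0, 33.0, 31.0, 22.0, 9.0, 3.0]
side ring [529.49069585 267.8415836 ] 36.1851605428548 ((529.4692993164062, 267.83935546875), (71.0683364868164, 73.59046936035156), 144.2900390625) ((530.7813110351562, 267.6792297363281), 38.02109146118164)
  slot 157.36410537882819 [0.0, 0.0, 0.0, 0.0, 0.0, 0.0, 2.0, 6.0, 10.0, 12.0, 12.0, 12.0, 11.0, 10.0, 6.0, 2.0, 0.0, 0.0, 0.0, 0.0]
  slot 336.8822242176588 [0.0, 0.0, 0.0, 0.0, 0.0, 0.0, 0.0, 3.0, 7.0, 11.0, 15.0, 12.0, 9.0, 5.0, 2.0, 0.0, 0.0, 0.0]
side [448.96584066   9.73480928] [485.76491643 -12.63610005] -31.296271921941266 43.06541027338747
side [456.40011776  24.14207943] [492.27421084   0.78210767] -33.07078684315963 42.80933116546914
top [458.86644278  22.23355626] [490.34554906   0.93460433] -34.08251739249142 38.00762405003556
top [447.35824536  10.87179007] [482.05541052 -11.2554324 ] -32.52664407412716 41.152244696678245
```

Crops: the brass ring's slots lie at about -23°. The cap's bar lies at about -32.5°, with the cap at (470,6). The socket is near (528,266), and the knob is at (445,-210,107). I'll start with the handle.

Emit:
{"api": "step_arm", "payload": {
  "commands": [
    [0, 36, -38.5, 0, 0, 0, 0.07],
    [0, 36, -38.5, 0, 0, 0, 0.07],
    [0, 36, -38.5, 0, 0, 0, 0.07],
    [0, 36, -38.5, 0, 0, 0, 0.07],
    [0, 36, -38.5, 0, 0, 0, 0],
    [0, 36, -38.5, 0, 0, 0, 0],
    [0, 36, -38.5, 0, 0, 0, 0],
    [0, 36, -38.5, 0, 0, 0, 0],
    [0, -3, -50, 0, 0, 0, 0],
    [0, -3, -50, 0, 0, 0, 0],
    [0, -3, -50, 0, 0, 0, 0],
    [0, -3, -50, 0, 0, 0, 0],
    [0, -3, -50, 0, 0, 0, 0],
    [0, -3, -50, 0, 0, 0, 0],
    [0, -18, -43, 0, 0, 0, 0],
    [0, -18, -43, 0, 0, 0, 0],
    [0, -18, -43, 0, 0, 0, 0],
    [0, -18, -43, 0, 0, 0, 0],
    [0, -18, -43, 0, 0, 0, 0],
    [0, 0, 0, 0, 0, 0, 0]
  ]
}}

```text
time_s: 2.6
position: [408.3, -219.1, 235.4]
ee_rot: [-179.9, -0.1, 174.8]
wrist_force: [0.4, 0.6, 0.2]
opening: 0.5
finger_force: 0.0
```

Emit:
{"api": "step_arm", "payload": {
  "commands": [
    [0, -2, 4, -40, 0, 0, 0],
    [0, -2, 4, -40, 0, 0, 0],
    [0, 0, 0, -40, 0, 0, 0],
    [0, 0, 0, 0, 0, 0, 0],
    [0, 12, -1, 0, 0, 0, 0],
    [0, 12, -1, 0, 0, 0, 0],
    [0, 12, -1, 0, 0, 0, 0],
    [0, 12, -1, 0, 0, 0, 0],
    [0, 12, -1, 0, 0, 0, 0],
    [0, 12, -1, 0, 0, 0, 0],
    [0, 12, -1, 0, 0, 0, 0],
    [0, 12, -1, 0, 0, 0, 0],
    [0, 12, -1, 0, 0, 0, 0],
    [0, 0, 0, 0, 0, 0, 0]
  ]
}}

```text
time_s: 4.35
position: [515.8, -216.2, 115.5]
ee_rot: [-180.0, 0.1, 175.3]
wrist_force: [0.2, -1.0, -1.2]
opening: 0.5
finger_force: 0.0
```

Run:
```python
from h import *
a=r.grab_frame("side")[:,:,::-1];b=r.grab_frame("top")[:,:,::-1]
c=lambda im,x,y:cv2.resize(im[y-45:y+45,x-45:x+45],(390,390))
cv2.imwrite("pics/h1.png",np.hstack([c(a,245,265),c(b,343,225)]))
```

```text
(no output)
```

View pics/h1.png

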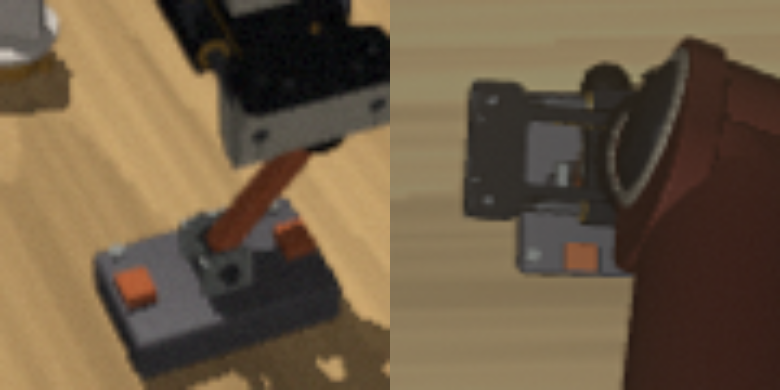

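The handle now leans to the far (off) side. I'll move on to the cap.

Emit:
{"api": "step_arm", "payload": {
  "commands": [
    [0, -5, 0, 40, 0, 0, 0],
    [0, -5, 0, 45, 0, 0, 0],
    [0.5, -8, 44, 0, 0, 0, -0.1],
    [0.5, -7, 44, 0, 0, 0, -0.1],
    [0.5, -7, 44, 0, 0, 0, -0.1],
    [0.5, -7, 45, 0, 0, 0, -0.1],
    [0.5, -7, 45, 0, 0, 0, -0.085],
    [0.5, 0, 0, -40, 0, 0, 0],
    [0.5, 0, 0, -40, 0, 0, 0],
    [0.5, 0, 0, 0, 0, 0, 0],
    [0.5, 0, 0, 0, 0, 0, 0]
  ]
}}

```text
time_s: 5.82
position: [469.2, 5.3, 121.7]
ee_rot: [180.0, 0.1, 147.4]
wrist_force: [-0.2, -0.6, 0.4]
opening: 46.3
finger_force: 0.0
```

Emit:
{"api": "step_arm", "payload": {
  "commands": [
    [0.5, 1, 1, -25, 0, 0, 0],
    [0.5, 0, 0, -25, 0, 0, 0],
    [0.5, 0, 0, -20, 0, 0, 0],
    [0.5, 0, 0, 0, 0, 0, 0],
    [0, 0, 0, 0, 0, 0, 0],
    [0, 0, 0, 0, 0, 0, 0],
    [0, 0, 0, 0, 0, 0, 0],
    [0, 0, 0, 0, 0, 0, 0],
    [0, 0, 0, 0, 0, 0, 0]
  ],
  "squeeze": 40
}}

```text
time_s: 6.95
position: [470.0, 6.8, 51.0]
ee_rot: [180.0, 0.0, 147.5]
wrist_force: [-0.6, 1.5, 4.7]
opening: 15.9
finger_force: 40.0
```

Emit:
{"api": "step_arm", "payload": {
  "commands": [
    [0, 0, 0, 20, 0, 0, 0],
    [0, 0, 0, 40, 0, 0, 0],
    [0, 0, 0, 40, 0, 0, 0],
    [0, 9.7, 43.2, 0, 0, 0, 0.03],
    [0, 9.7, 43.2, 0, 0, 0, 0.03],
    [0, 9.7, 43.2, 0, 0, 0, 0.03],
    [0, 9.7, 43.2, 0, 0, 0, 0.03],
    [0, 9.7, 43.2, 0, 0, 0, 0.03],
    [0, 9.5, 43.2, 0, 0, 0, 0.016],
    [0, 0, 0, 0, 0, 0, 0],
    [0, 0, 0, 0, 0, 0, 0]
  ]
}}

```text
time_s: 8.32
position: [527.0, 264.7, 149.8]
ee_rot: [-179.8, -0.0, 157.0]
wrist_force: [0.0, -0.3, -1.8]
opening: 15.4
finger_force: 40.0
```

Run:
```python
from h import *
a=r.grab_frame("side")[:,:,::-1];b=r.grab_frame("top")[:,:,::-1]
cv2.imwrite("pics/s1s.png",a);cv2.imwrite("pics/s1t.png",b)
c=lambda im,x,y:cv2.resize(im[y-32:y+32,x-32:x+32],(390,390),interpolation=cv2.INTER_CUBIC)
cv2.imwrite("pics/s1.png",np.hstack([c(a,190,152),c(b,158,210)]))
print(r.get_state()["position"],r.get_state()["ee_rot"])
```

```text
[527.48735461 263.74634216 150.26996833] [-1.79874610e+02 -1.28673194e-02  1.56837416e+02]
```

View pics/s1.png

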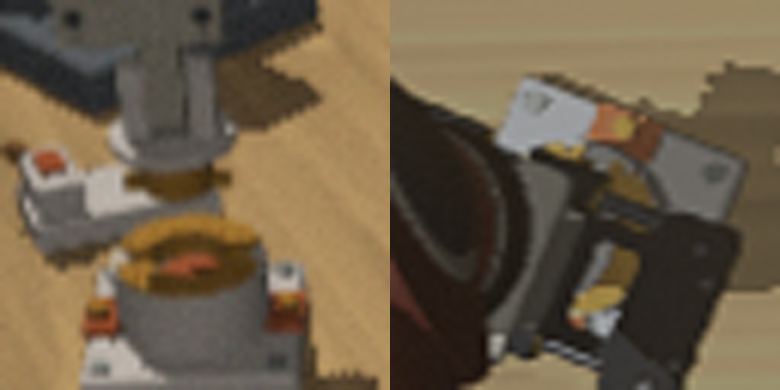

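The side view shows the cap held above the socket: flange at crop (172,140), lugs at (125–230,180), ring centred near (190,255). The arm hides the socket in the top view. I'll compare the projected cap with the measured one to remove the camera bias.

Run:
```python
from h import *
im=cv2.imread("pics/s1s.png");q=cv2.cvtColor(im,cv2.COLOR_BGR2HSV)
x,y,z=527.3,264.3,150.0;foot=z-51
t=np.radians(np.arange(0,360,2));circ=lambda R,h:np.array([pix("side",(x+R*np.cos(a),y+R*np.sin(a),foot+h)) for a in t])
P=np.vstack([circ(30,24),circ(30,30)]);print("pred flange cols",P[:,0].min(),P[:,0].max(),"bottom",P[:,1].max())
yaw=np.radians(157);ex=np.array([np.cos(yaw),np.sin(yaw)]);ey=np.array([-ex[1],ex[0]])
L=np.array([pix("side",(*(np.array([x,y])+s*25*ex+w*4*ey),foot+h)) for s in(-1,1) for w in(-1,1) for h in(0,6)])
S=circ(18,0);print("pred lugs cols",L[:,0].min(),L[:,0].max(),"brass bottom",max(S[:,1].max(),L[:,1].max()),"spigot bottom col range rows")
print("flange rows:")
for v in range(138,152): print(v,[(int(a),int(b)) for a,b in q[v,172:200,1:3]][::1] if v in(140,142) else "".join("#" if s<60 else "b" if s>140 else "." for s in q[v,172:200,1]))
m=(q[...,1]>135)&(q[...,0]<24)&(win(im,(186,150),12)>0)&(np.arange(384)[:,None]<155)
r_,c_=np.nonzero(m);print("brass cols",c_.min(),c_.max(),"rows",r_.min(),r_.max())
for v in range(145,160): print(v,"".join("b" if a else "." for a in m[v,170:204]))
```

```text
pred flange cols 175.58889577042783 196.9962876214512 bottom 148.48906125783793
pred lugs cols 178.14399390954569 195.97637767236498 brass bottom 153.65101006977778 spigot bottom col range rows
flange rows:
138 ......#################.....
139 .....###################....
140 [(118, 166), (121, 135), (120, 125), (113, 129), (51, 150), (27, 161), (30, 121), (29, 104), (30, 103), (20, 104), (44, 87), (40, 82), (42, 79), (43, 77), (39, 78), (40, 77), (39, 65), (28, 90), (34, 98), (28, 100), (28, 102), (26, 79), (30, 84), (27, 122), (56, 100), (100, 82), (121, 84), (129, 77)]
141 ....#####################...
142 [(117, 166), (117, 164), (117, 168), (91, 163), (36, 179), (21, 183), (21, 143), (25, 102), (25, 91), (24, 94), (28, 81), (33, 69), (29, 71), (36, 78), (33, 77), (30, 77), (28, 72), (29, 88), (33, 93), (26, 98), (23, 99), (27, 84), (33, 85), (26, 87), (69, 96), (115, 158), (116, 171), (119, 172)]
143 ....####################....
144 ....###################.....
145 .....#################......
146 ......###############.......
147 ...##############...........
148 ######...........bbbbbbb....
149 ######.bbbbbbbbbbbbbbbbb....
150 ######.bbbbbbbbbbbbbb.bb....
151 ##########.bbbbbbbb.........
brass cols 179 195 rows 147 152
145 ..................................
146 ..................................
147 ......................b...........
148 ..................bbbbbbbb........
149 .........bbbbbbbbbbbbbbbbb........
150 .........bbbbbbbbbbbbbb.bb........
151 .............bbbbbbbb.............
152 ...............bbbb...............
153 ..................................
154 ..................................
155 ..................................
156 ..................................
157 ..................................
158 ..................................
159 ..................................
```

Run:
```python
from h import *
im=cv2.imread("pics/top0.png");q=cv2.cvtColor(im,cv2.COLOR_BGR2HSV)
m=((q[...,1]<62)|(q[...,1]>115))&(win(im,(158,215),30)>0)&(q[...,2]>50)
m=m.astype(np.uint8)
n,l,st,_=cv2.connectedComponentsWithStats(m);m=(l==1+st[1:,4].argmax()).astype(np.uint8)
R=cv2.minAreaRect(pts("top",m,22));print(R,st[1:,4].max())
for v in range(185,246,2): print("".join("#" if a else "." for a in m[v,125:195]))
n="top";m=(q[...,0]>16)&(q[...,0]<30)&(q[...,1]>105)
P=np.array([plane(n,u,v,60)[:2] for v,u in np.argwhere(m)]);c=np.array([527.,265])
d=P-c;rr=np.hypot(*d.T);P=P[rr<42];d=P-c;rr=np.hypot(*d.T);a=np.degrees(np.arctan2(d[:,1],d[:,0]))
print([(k,round(rr[(a>=k)&(a<k+20)].max(initial=0),1),round(rr[(a>=k)&(a<k+20)].min(initial=99),1)) for k in range(-180,180,20)])
```

```text
((527.4981689453125, 264.0044250488281), (105.49215698242188, 106.84754180908203), 67.22652435302734) 1512
......................................................................
......................................................................
......................................................................
......................#####...........................................
.....................###########......................................
....................###################...............................
....................########################..........................
...................############################.......................
..................#########..######.################..................
.................######.################.################.............
................####.############.#####.###################...........
...............#################..##.#####.################...........
...............#############.######.#######.##############............
..............##########.##.#########.######.############.............
[... 1281 characters left out ...]
float64(18.7)), (-140, np.float64(34.5), np.float64(19.5)), (-120, np.float64(36.6), np.float64(20.4)), (-100, np.float64(36.4), np.float64(20.7)), (-80, np.float64(36.9), np.float64(21.5)), (-60, np.float64(36.7), np.float64(20.6)), (-40, np.float64(33.3), np.float64(26.2)), (-20, np.float64(34.3), np.float64(21.2)), (0, np.float64(35.4), np.float64(18.8)), (20, np.float64(35.3), np.float64(16.9)), (40, np.float64(35.0), np.float64(18.5)), (60, np.float64(34.7), np.float64(19.5)), (80, np.float64(32.9), np.float64(20.0)), (100, np.float64(34.4), np.float64(17.9)), (120, np.float64(33.5), np.float64(18.8)), (140, np.float64(29.9), np.float64(24.3)), (160, np.float64(41.4), np.float64(24.5))]
```

Corrected socket centre is about (527.4, 264), yaw 157, and the TCP is already over it. Descending.

Emit:
{"api": "step_arm", "payload": {
  "commands": [
    [0, 0, 0, -20, 0, 0, 0],
    [0, 0, 0, -14, 0, 0, 0],
    [0, 0, 0, -2, 0, 0, 0],
    [0, 0, 0, -2, 0, 0, 0],
    [0, 0, 0, -2, 0, 0, 0],
    [0, 0, 0, -2, 0, 0, 0],
    [0, 0, 0, 0, 0, 0, 0]
  ]
}}

```text
time_s: 9.3
position: [527.6, 265.9, 108.7]
ee_rot: [-180.0, -0.0, 157.0]
wrist_force: [-0.5, 0.2, -2.6]
opening: 15.6
finger_force: 40.0
```

Emit:
{"api": "step_arm", "payload": {
  "commands": [
    [0, 0, 0, -2, 0, 0, 0],
    [0, 0, 0, -2, 0, 0, 0],
    [0, 0, 0, 0, 0, 0, 0]
  ]
}}

```text
time_s: 9.68
position: [527.7, 265.9, 104.5]
ee_rot: [-180.0, -0.0, 157.0]
wrist_force: [0.6, -0.4, -2.0]
opening: 15.6
finger_force: 40.0
```

Emit:
{"api": "step_arm", "payload": {
  "commands": [
    [0, 0, 0, -2, 0, 0, 0],
    [0, 0, 0, -2, 0, 0, 0],
    [0, 0, 0, -2, 0, 0, 0],
    [0, 0, 0, -2, 0, 0, 0],
    [0, 0, 0, -2, 0, 0, 0],
    [0, 0, 0, 0, 0, 0, 0]
  ]
}}

```text
time_s: 10.42
position: [527.7, 265.9, 94.9]
ee_rot: [180.0, 0.0, 157.0]
wrist_force: [-1.3, -1.3, 4.9]
opening: 15.7
finger_force: 40.0
```

Emit:
{"api": "step_arm", "payload": {
  "commands": [
    [0, 0, 0, -2, 0, 0, 0],
    [0, 0, 0, -2, 0, 0, 0],
    [0, 0, 0, -2, 0, 0, 0],
    [0, 0, 0, -1, 0, 0, 0],
    [0, 0, 0, -1, 0, 0, 0],
    [0, 0, 0, 0, 0, 0, 0]
  ]
}}

```text
time_s: 11.18
position: [527.7, 265.9, 87.3]
ee_rot: [180.0, 0.0, 157.0]
wrist_force: [-3.0, -1.0, 7.8]
opening: 15.9
finger_force: 40.0
```

Emit:
{"api": "step_arm", "payload": {
  "commands": [
    [0, 0, 0, -0.5, 0, 0, 0],
    [0, 0, 0, -0.5, 0, 0, 0],
    [0, 0, 0, -0.5, 0, 0, 0],
    [0, 0, 0, 0, 0, 0, 0]
  ]
}}

```text
time_s: 11.68
position: [527.7, 265.9, 87.1]
ee_rot: [180.0, 0.0, 157.0]
wrist_force: [-4.5, -2.0, 14.2]
opening: 15.8
finger_force: 40.0
```

Emit:
{"api": "step_arm", "payload": {
  "commands": [
    [0, -0.5, 0, 0, 0, 0, -0.1],
    [0, 0, 0, 0, 0, 0, -0.1],
    [0, 0, 0, 0, 0, 0, -0.1],
    [0, 0, 0, 0, 0, 0, -0.1],
    [0, 0, 0, 0, 0, 0, -0.1],
    [0, 0, 0, 0, 0, 0, -0.1],
    [0, 0, 0, 0, 0, 0, 0]
  ]
}}

```text
time_s: 12.55
position: [529.6, 265.2, 87.2]
ee_rot: [179.7, 0.2, 122.5]
wrist_force: [-0.3, -2.5, 11.5]
opening: 15.1
finger_force: 40.0
```

```bash
python3 -c "
from rig import r
s=r.get_state();print(s['position'],s['ee_rot'],s['wrist_force'],s['torque'],s['joint_pos'])"
```

```text
[529.61079542 265.22241272  87.16331511] [1.79740741e+02 1.54715297e-01 1.22518329e+02] [-0.28344245 -2.47656893 11.49786969] [-0.57978414  0.28991265 -0.05902779] [-38.04153808  40.92196455  15.06770401 100.84974292 -15.17987602
  39.93811205  17.6799406 ]
```

Emit:
{"api": "step_arm", "payload": {
  "commands": [
    [0, 0, 0, 0, 0, 0, -0.1],
    [0, 0, 0, 0, 0, 0, -0.1],
    [0, 0, 0, 0, 0, 0, -0.1],
    [0, 0, 0, 0, 0, 0, -0.1],
    [0, 0, 0, 0, 0, 0, -0.1],
    [0, 0, 0, 0, 0, 0, -0.1],
    [0, 0, 0, 0, 0, 0, -0.1],
    [0, 0, 0, 0, 0, 0, -0.1],
    [0, 0, 0, 0, 0, 0, -0.1],
    [0, 0, 0, 0, 0, 0, -0.05],
    [0, 0, 0, 0, 0, 0, 0]
  ]
}}

```text
time_s: 13.92
position: [528.9, 265.4, 87.1]
ee_rot: [179.8, -0.1, 68.2]
wrist_force: [-1.7, -1.6, 11.8]
opening: 15.7
finger_force: 40.0
```

```bash
python3 -c "
from rig import r
s=r.get_state();print(s['position'],s['ee_rot'],s['wrist_force'],s['torque'])"
```

```text
[528.87986748 265.40087292  87.11409903] [ 1.79806604e+02 -9.19197002e-02  6.81717411e+01] [-1.68943897 -1.64837355 11.83769932] [-0.43032819  0.65353327  0.07379822]
```

Emit:
{"api": "step_arm", "payload": {
  "commands": [
    [0, 0, 0, 0, 0, 0, -0.03],
    [0, 0, 0, 0, 0, 0, -0.03],
    [0, 0, 0, -0.5, 0, 0, -0.02],
    [0, 0, 0, 0, 0, 0, 0]
  ]
}}

```text
time_s: 14.42
position: [528.1, 266.0, 87.1]
ee_rot: [179.9, -0.1, 63.8]
wrist_force: [-4.2, -1.8, 15.8]
opening: 15.5
finger_force: 40.5
```

```bash
python3 -c "
from rig import r
s=r.get_state();print(s['position'],s['ee_rot'],s['wrist_force'],s['torque'])"
```

```text
[528.14908476 265.96925085  87.07293371] [ 1.79900329e+02 -9.05155201e-02  6.38348356e+01] [-4.15556628 -1.78873632 15.80743528] [-0.35902322  1.06268889  0.673829  ]
```

The moment about z jumped to 0.67 N·m, so the cap is at the stop. I'll hold it there and check.

Emit:
{"api": "step_arm", "payload": {
  "commands": [
    [0, 0, 0, 0, 0, 0, -0.02],
    [0, 0, 0, 0, 0, 0, 0],
    [0, 0, 0, 0, 0, 0, 0],
    [0, 0, 0, 0, 0, 0, 0]
  ]
}}

```text
time_s: 14.92
position: [528.1, 266.0, 87.1]
ee_rot: [179.9, -0.1, 62.8]
wrist_force: [-4.0, -2.6, 15.5]
opening: 15.9
finger_force: 41.1
```

Run:
```python
from h import *
a=r.grab_frame("side")[:,:,::-1]
c=lambda x,y,h:cv2.resize(a[y-h:y+h,x-h:x+h],(390,390),interpolation=cv2.INTER_CUBIC)
cv2.imwrite("pics/f.png",np.hstack([c(190,160,32),c(230,240,90)]))
s=r.get_state();print(s['position'],s['ee_rot'],s['wrist_force'],s['torque'],s['time_s'])
```

```text
[528.11844164 265.96054915  87.05410528] [ 1.79897255e+02 -7.88541244e-02  6.27680527e+01] [-4.02788799 -1.19896276 15.4415844 ] [-0.44309517  1.03812241  0.88631687] 14.975
```

View pics/f.png

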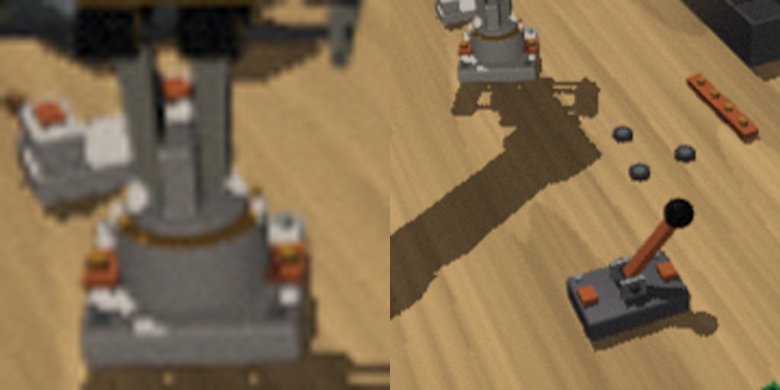

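The picture shows the flange flush on the brass face at crop (190,225), with the bar turned and still gripped. The handle is off, with its knob at (678,213), and the seals and terminal bar are undisturbed. Handing in.

```bash
python3 -c "
from rig import r
print(r.close_job())"
```

```text
the job is handed in; nothing more can be done
None
```

The handle was thrown to off first; the cap was then pushed in flush, turned clockwise to the stop and handed in still gripped and pressed down, at about 15 s on the robot's clock.

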